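# Rinsed soap dispenser bottle onto the drying peg

### The job

The empty soap dispenser has just been rinsed out for refilling. First slide the drying stand's drip tray fully home under the stand, then take the green bottle that lies on the slab, turn it upside down over the one free peg and lower it until its neck stands square on the stand's wire deck, letting go only once it is down. Leave the tumblers, the pump in its plate and everything else as they are.

Things in the scene. Friction and masses are not known exactly. Their poses are not given: they have to be found in the camera images.
- rack: Steel drying stand fixed to the slab, 240 (x) x 284 (y) mm, flat wire deck with its top 55 mm above the slab. Origin on the slab under its centre; +x points to its back, its open front (-x) faces the robot. Four upright pegs: two near at x = -45, y = +-62.5 mm, two far at x = +60, y = +-62.5 mm. Three carry upturned steel tumblers; one of the two near pegs, left or right, is free.
- peg_foot (a point): Foot of the free peg, on its axis, at deck height (55 mm above the slab). Axes as the stand's (z up). The peg is a fixed steel pin, 12 mm in diameter, with a round black tip 81 mm above the deck.
- tray (a joint): White plastic drip tray that slides under the deck along the stand's x axis. Value in m: 0 = fully home against its stop, larger = pulled out towards the robot (starts 0.05 to 0.08 out). About 1.5 N of friction; it stays where it is left.
- tray_lip (a point): Middle of the outer (robot-side) face of the tray's upright orange lip, 30 mm above the slab; the lip is 120 mm wide, 6 mm thick, 5 to 43 mm above the slab. Moves with the tray; axes as the stand's. With the tray home this face stands 146 mm in front of the stand's centre, 26 mm in front of the deck.
- bottle_mid (a point): Centre of the body of the green plastic soap bottle (empty, about 90 g, open at the neck). Body 54 x 54 mm square with rounded corners, 80 mm long. x runs along the bottle from closed base to mouth; y and z are square to its flat sides. Starts lying flat on the slab (this point 27 mm up), mouth away from the robot, 0 to 0.7 rad left of world +x. Upside down, x points straight down.
- bottle_mouth (a point): Centre of the bottle's open mouth, on the x axis 62 mm from bottle_mid. Round neck, 22 mm long, 42 mm outside, 35 mm inside; the bottle is hollow to 98 mm from the mouth. Upside down on the peg, the neck's rim stands on the deck and this point lies at peg_foot.
- tumbler1: Steel tumbler drying upside down on an occupied peg: 66 mm across the rim, 94 mm tall. Origin at the centre of its rim, on the deck; z up. Not to be disturbed.
- tumbler2: Steel tumbler drying upside down on an occupied peg: 66 mm across the rim, 94 mm tall. Origin at the centre of its rim, on the deck; z up. Not to be disturbed.
- tumbler3: Steel tumbler drying upside down on an occupied peg: 66 mm across the rim, 94 mm tall. Origin at the centre of its rim, on the deck; z up. Not to be disturbed.
- plate: Round blue plastic plate, 210 mm across, 18 mm high, origin under its centre. To be left alone.
- pump: The dispenser's white push-button pump, about 130 mm long and 45 mm across, lying in the blue plate. Origin under its collar. To be left alone.
- cooker_lid: Steel pressure-cooker lid, 220 mm across, whistle up to 70 mm high, with a black handle reaching 255 mm from the centre along its -x. Origin under its centre. To be left alone.
- jar: Brown and white ceramic jar with a lid, 114 mm across, 138 mm tall, origin under its centre. To be left alone.
- chimta: Steel chimta tongs lying along their x axis, 325 mm long, 40 mm wide, 18 mm high, origin under the middle. To be left alone.

How it is judged:
By the outcome, as a careful person would: the job done as asked, in the order asked, and still so for the second after the job is handed in, with the robot touching nothing.
It also fails if it takes over 59 s, if anything falls off the work surface, if the arm or the gripper's body presses on something with over 40 N, if the wrist force passes 120 N, or if a joint passes its speed limit or range.

### The arm

A 6-joint arm with a two-finger parallel gripper is mounted at the origin on the work surface. World frame = base frame: x ahead of the robot, y to its left, z up, the work surface at z = 0. Lengths are in m, angles in degrees, forces in N, time in s.
With the tool pointing down it reaches from about 0.275 to 0.725 m from the base axis. Payload 15.9 kg.
Tool frame: the origin (TCP) lies between the finger pads; the fingertips stand 8 mm ahead of it and the grasp point (between the pads) lies 11 mm behind it; z points along the fingers, y is the direction in which the jaws open and shut (so a half turn about z gives the same grasp; the last joint's range is limited). The gripper opens to 85 mm and grips with 20 to 120 N. Pads are 22 mm wide; open, the fingers measure 114 mm over their backs; the gripper's body (76 mm by 85 mm) begins 54 mm behind the grasp point. The pads swing forward as they close: fully open they stand 13 mm farther back than shut.
Start: joints at [-68.01, 12.198, -1.971, 75.831, 0, 90], TCP at [0.187, -0.464, 0.239] pointing down, gripper open.
Joint ranges: [-170.91, 170.91], [-42.67, 98.43], [-65.05, 77.54], [-120.47, 116.71], [-90, 82.35], [-180, 180]. Speed limits (degrees/s): [108.29, 108.29, 136.94, 147.25, 180, 180].

### API

Orientations are given as a 3x3 rotation matrix whose columns are the frame's x, y, z axes.
In Python, from plant import robot gives the robot as it stands. The module is installed in compiled form; this text tells all that it offers.
- The arm moves only by the shell command python3 -m jog 'ROWS' [FORCE]. ROWS is JSON, a list of rows, each a list of 7 numbers: the opening, from 0 (shut) to 1 (fully open), then the shift along the tool's x, y, z scaled (see below), then the turn, a rotation vector about the tool's x, y, z scaled (see below). A call has 1 to 20 rows; each row shifts and turns the commanded pose from where the row before left it, along the tool's axes as they then stand; what a row does not reach is not made up. The controller multiplies each number of a shift by 0.03 m and each number of a turn by 4 degrees. A row lasts 1/8 s, in which the tool goes at most 62.5 mm and 10.7 degrees, less where a joint would pass 70% of its speed; a pose out of reach is approached as far as the arm can. A call with a number of a shift or a turn outside -1 to 1 is refused whole. A call with a gripper value outside its range is refused whole. The fingers move at their own pace and stop on an object; FORCE is the grip in N (left out, the last holds). Time passes only in rows, so rows that do not move let the fingers close. It gives the time, the measured TCP pose, the force and the opening at its end, in the units of the state.
- robot.get_obs(): the state, without advancing time (a new reading comes with each control period).
- robot.read_camera(name): name is "side" or "top"; returns the picture (420x560x3 uint8, blue, green, red); there is no depth.
- robot.calibration(name): a dict with "fx", "fy", "cx", "cy" (pixels), "rvec" (rotation vector, rad) and "tvec" (3), from world to camera coordinates, as OpenCV has them. Camera axes: x right, y down, z forward; pixel columns grow to the right and rows downward; lengths in m; the calibration is good to about 2 mm. A picture is of the moment at which its call begins. calibration takes no time and is no camera call.
- robot.sign_off(): hands the job in, once; it reports no verdict.
Trained networks look in the newest picture that a camera, given by its name, has taken for a name from the list of things; names that differ only in an ending like _2 or _b are one class to them, and where a whole thing is asked for, a point or a joint stands for the part that bears it (a point fixed in the world has none). Each returns a list of dicts, best first, with "p" (0 to 1); they miss things now and then, are a little off and sometimes report something else, mostly with a low value. They report only what shows in the picture. A call takes as long as a camera call.
- robot.recognise(camera, thing): "xy" ([column, row] in pixels, amid what is visible of it).
- robot.landmark_of(camera, thing): "xy" ([column, row] in pixels: a listed point, or the origin of a listed thing).
The state is a dict: "time": time; "joint_positions": joint angles; "qd": joint speeds; "joint_torque": joint torques, N m; "tcp_pos": TCP position; "orientation": TCP orientation; "force": force on the tool from outside, world axes, zero at the start; "torque": the same for the moment, N m; "opening": finger opening in m.
Only numpy, scipy, OpenCV 4.12 (cv2) and the standard library are available. Lean on these libraries where they do the work, as an engineer would, in place of code of your own. Each camera call takes 0.05 s, during which the arm holds its last target. There are 200 camera calls.

## Working session

There is one attempt and no reset: what is moved stays moved. The work goes in short steps, Python scripts to look and compute and a shell command to move; the robot and the scene stay as the last step left them, time stands still between calls to the robot, and variables do not carry over. Pictures are saved under pics/ and viewed, about 8 in all and at most 12, crops included, and the job is handed in when it is done.

```bash
mkdir -p pics; cat > h.py <<'E'
import numpy as np, cv2
from plant import robot
np.set_printoptions(precision=4,suppress=True)
def cam(n):
    c=robot.calibration(n);K=np.array([[c['fx'],0,c['cx']],[0,c['fy'],c['cy']],[0,0,1.]])
    R=cv2.Rodrigues(np.array(c['rvec'],float))[0];return K,R,np.array(c['tvec'],float).ravel()
def ray(n,xy):
    K,R,t=cam(n);d=R.T@np.linalg.solve(K,np.array([*xy,1.]));return -R.T@t,d
def atz(n,xy,z):
    o,d=ray(n,xy);return o+d*(z-o[2])/d[2]
def proj(n,p):
    K,R,t=cam(n);q=K@(R@np.array(p,float)+t);return q[:2]/q[2]
def tri(a,b):
    (o1,d1),(o2,d2)=ray('top',a),ray('side',b)
    s=np.linalg.lstsq(np.c_[d1,-d2],o2-o1,rcond=None)[0]
    p,q=o1+d1*s[0],o2+d2*s[1];return (p+q)/2,np.linalg.norm(p-q)
E
python3 - <<'E'
from h import *
for n in('top','side'):
    cv2.imwrite(f'pics/{n}0.png',robot.read_camera(n))
    K,R,t=cam(n);print(n,'pos',-R.T@t,'fwd',R[2],K[0,0])
Z=dict(rack=0,peg_foot=.055,tray_lip=.03,bottle_mid=.027,bottle_mouth=.027,tumbler1=.055,plate=0,pump=0.01,cooker_lid=0,jar=0,chimta=0)
for k,z in Z.items():
    for n in('top','side'):
        for r in robot.landmark_of(n,k)[:4 if 'tumb' in k else 2]: print(k,n,np.round(r['xy'],1),round(r['p'],2),atz(n,r['xy'],z))
print(robot.get_obs())
E
```

```text
top pos [0.3735 0.0193 1.0822] fwd [ 0.1956 -0.0087 -0.9807] 425.6597410096137
side pos [0.5203 1.0608 0.6846] fwd [ 0.0516 -0.8523 -0.5205] 484.3205170786302
rack top [249.4 174.8] 0.97 [0.6666 0.0981 0.    ]
rack top [103.8 201.9] 0.73 [0.5941 0.4734 0.    ]
rack side [247.3 237.1] 0.82 [0.6621 0.108  0.    ]
rack side [284.9 164.5] 0.41 [ 0.5879 -0.2802 -0.    ]
peg_foot top [220.9 183.8] 0.55 [0.6286 0.1645 0.055 ]
peg_foot side [256.3 232.1] 0.66 [0.6324 0.1646 0.055 ]
tray_lip top [234.  248.1] 0.77 [0.4715 0.1314 0.03  ]
tray_lip top [382.1 228.8] 0.57 [ 0.5192 -0.237   0.03  ]
tray_lip side [329.9 230.1] 0.61 [0.4637 0.1161 0.03  ]
tray_lip side [287.3 162.9] 0.24 [ 0.5782 -0.232   0.03  ]
bottle_mid top [385.1 228.2] 0.89 [ 0.5211 -0.2453  0.027 ]
bottle_mid top [247.3 174.4] 0.7 [0.6603 0.1016 0.027 ]
bottle_mid side [307.5 163.3] 0.86 [ 0.518  -0.2364  0.027 ]
bottle_mouth top [374.4 208.9] 0.71 [ 0.5703 -0.2206  0.027 ]
bottle_mouth top [221.4 140.3] 0.54 [0.752  0.1702 0.027 ]
bottle_mouth side [285.7 167.2] 0.58 [ 0.5821 -0.2099  0.027 ]
tumbler1 top [220.2 141.2] 0.88 
[... 759 characters left out ...]
3.4] 0.73 [ 0.4099 -0.4166  0.    ]
chimta side [341.4 145.1] 0.72 [ 0.4054 -0.4258  0.    ]
chimta side [228.4 199.9] 0.48 [ 0.7333 -0.0646  0.    ]
{'time': 1.2, 'joint_positions': array([-68.0082,  12.1951,  -1.9703,  75.8306,  -0.0023,  90.0012]), 'qd': array([ 0.0386, -0.0933,  0.0317, -0.1497, -0.0227,  0.0078]), 'joint_torque': array([  0.0013, -68.5988,  48.7324,   0.0018,   0.0001,  -0.    ]), 'tcp_pos': array([ 0.1872, -0.4636,  0.2393]), 'orientation': array([[ 0.9272,  0.3745, -0.    ],
       [ 0.3745, -0.9272, -0.0001],
       [-0.    ,  0.0001, -1.    ]]), 'force': array([ 0.1517,  0.0395, -0.0099]), 'torque': array([ 0.0037, -0.0097,  0.0111]), 'opening': 0.08530831869505193}
```

View pics/top0.png

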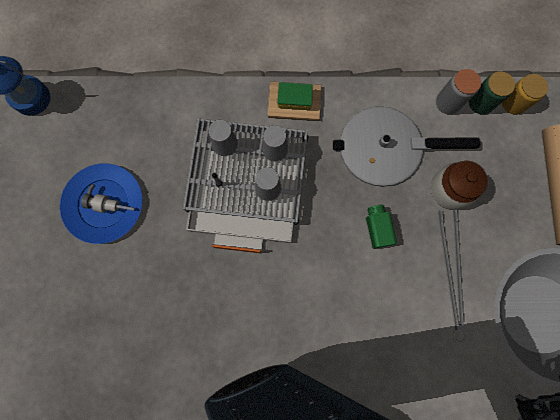

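View pics/side0.png

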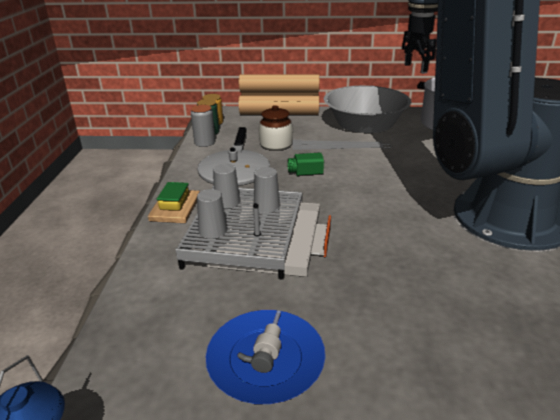

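The top view shows the stand centred near (247,172), with its free left near peg at (220,184) and its lip at (240,246). The bottle is at (381,228), mouth up-left at (376,208). The side view agrees. Next I refine the poses by fitting models to the pictures.

```bash
cat >> h.py <<'E'
from scipy.optimize import minimize,least_squares
def bottle_sil(n,R,c,shape=(420,560),S=4):
    m=np.zeros((shape[0]*S,shape[1]*S),np.uint8)
    box=[(sx*.04,y,z) for sx in(-1,1) for a,b in((.027,.021),(.021,.027)) for y in(-a,a) for z in(-b,b)]
    th=np.linspace(0,2*np.pi,24)
    cyl=[(x,.021*np.cos(t),.021*np.sin(t)) for x in(.04,.062) for t in th]
    for P in(box,cyl):
        q=np.array([proj(n,R@np.array(p)+c) for p in P])
        cv2.fillConvexPoly(m,cv2.convexHull(np.round((q+.5)*S).astype(np.int32)),255)
    return cv2.resize(m,shape[::-1],interpolation=cv2.INTER_AREA)/255.
def green(img,roi):
    h=cv2.cvtColor(img,cv2.COLOR_BGR2HSV);m=cv2.inRange(h,(50,110,25),(85,255,255))
    o=np.zeros_like(m);x0,y0,x1,y1=roi;o[y0:y1,x0:x1]=m[y0:y1,x0:x1]
    return o/255.
def rz(a): return cv2.Rodrigues(np.array([0,0,float(a)]))[0]
E
python3 - <<'E'
from h import *
I={n:cv2.imread(f'pics/{n}0.png') for n in('top','side')}
G={'top':green(I['top'],(350,190,415,260)),'side':green(I['side'],(270,140,340,190))}
print({n:g.sum() for n,g in G.items()})
for ns in (['top'],['side'],['top','side']):
    f=lambda v:sum(np.abs(bottle_sil(n,rz(v[2]),np.array([v[0],v[1],.027]))-G[n]).sum() for n in ns)
    r=minimize(f,[.52,-.24,.4],method='Nelder-Mead',options=dict(initial_simplex=[[.52,-.24,.4],[.53,-.24,.4],[.52,-.23,.4],[.52,-.24,.2]],maxfev=150))
    print(ns,r.x,np.degrees(r.x[2]),r.fun)
# rack from landmarks
obs=[('top',(249.4,174.8),(0,0,0)),('side',(247.3,237.1),(0,0,0)),('top',(220.9,183.8),(-.045,.0625,.055)),('side',(256.3,232.1),(-.045,.0625,.055)),
('top',(220.2,141.2),(.06,.0625,.055)),('top',(275.9,150.2),(.06,-.0625,.055)),('side',(216.6,229.7),(.06,.0625,.055)),('side',(227.3,201.5),(.06,-.0625,.055)),('side',(268.3,202.2),(-.045,-.0625,.055))]
g=lambda v:np.concatenate([proj(n,rz(v[2])@np.array(p)+[v[0],v[1],0])-xy for n,xy,p in obs])
r=least_squares(g,[.665,.1,-.1],loss='soft_l1');v=r.x;print('rack',v,np.degrees(v[2]));print(r.fun.reshape(-1,2))
out=[]
for n,(x0,y0,x1,y1) in(('top',(180,105,320,260)),('side',(170,155,340,290))):
    s=5 if n=='top' else 4
    im=cv2.resize(I[n],None,fx=s,fy=s,interpolation=cv2.INTER_CUBIC)
    T=lambda p:tuple(int(a) for a in (proj(n,rz(v[2])@np.array(p)+[v[0],v[1],0])+.5)*s)
    c=[T((x,y,.055)) for x,y in((-.12,-.142),(.12,-.142),(.12,.142),(-.12,.142))]
    for i in range(4): cv2.line(im,c[i],c[(i+1)%4],(0,255,255),1)
    for x in(-.045,.06):
        for y in(-.0625,.0625): cv2.line(im,T((x,y,.055)),T((x,y,.136)),(255,0,255),1)
    for d in(.05,.065,.08): cv2.line(im,T((-.146-d,-.06,.043)),T((-.146-d,.06,.043)),(0,255,0),1)
    im=im[y0*s:y1*s,x0*s:x1*s];im=cv2.resize(im,None,fx=580/im.shape[0],fy=580/im.shape[0]) if im.shape[0]>600 else im
    out.append(im[:, :800])
    cv2.imwrite(f'pics/ov_{n}.png',out[-1])
E
```

```text
{'top': np.float64(930.0), 'side': np.float64(675.0)}Traceback (most recent call last):
  File "<stdin>", line 7, in <module>
    res = _minimize_neldermead(fun, x0, args, callback, bounds=bounds,
                               **options)
    fxcc = func(xcc)
    fx = function(np.copy(x), *(wrapper_args + args))
  File "<stdin>", line 6, in <lambda>
  File "<stdin>", line 6, in <genexpr>
  File "h.py", line 24, in bottle_sil
    q=np.array([proj(n,R@np.array(p)+c) for p in P])
                ~~~~^^^^^^^^^^^^^^^^^^^
  File "h.py", line 12, in proj
    K,R,t=cam(n);q=K@(R@np.array(p,float)+t);return q[:2]/q[2]
          ~~~^^^
  File "h.py", line 5, in cam
    c=robot.calibration(n);K=np.array([[c['fx'],0,c['cx']],[0,c['fy'],c['cy']],[0,0,1.]])
ValueError: time passes only in moves, steps and waits
```

Calibration calls are limited per time step, so I cache them.

```bash
sed -i 's/^def cam(n):/import functools\n@functools.lru_cache(None)\ndef cam(n):/' h.py
cat > fit0.py <<'E'
from h import *
I={n:cv2.imread(f'pics/{n}0.png') for n in('top','side')}
G={'top':green(I['top'],(350,190,415,260)),'side':green(I['side'],(270,140,340,190))}
for ns in (['top'],['side'],['top','side']):
    f=lambda v:sum(np.abs(bottle_sil(n,rz(v[2]),np.array([v[0],v[1],.027]))-G[n]).sum() for n in ns)
    r=minimize(f,[.52,-.24,.4],method='Nelder-Mead',options=dict(initial_simplex=[[.52,-.24,.4],[.53,-.24,.4],[.52,-.23,.4],[.52,-.24,.2]],maxfev=150))
    print(ns,r.x,np.degrees(r.x[2]),r.fun)
obs=[('top',(249.4,174.8),(0,0,0)),('side',(247.3,237.1),(0,0,0)),('top',(220.9,183.8),(-.045,.0625,.055)),('side',(256.3,232.1),(-.045,.0625,.055)),
('top',(220.2,141.2),(.06,.0625,.055)),('top',(275.9,150.2),(.06,-.0625,.055)),('side',(216.6,229.7),(.06,.0625,.055)),('side',(227.3,201.5),(.06,-.0625,.055)),('side',(268.3,202.2),(-.045,-.0625,.055))]
g=lambda v:np.concatenate([proj(n,rz(v[2])@np.array(p)+[v[0],v[1],0])-xy for n,xy,p in obs])
r=least_squares(g,[.665,.1,-.1],loss='soft_l1');v=r.x;print('rack',v,np.degrees(v[2]));print(r.fun.reshape(-1,2))
for n,(x0,y0,x1,y1) in(('top',(180,105,320,260)),('side',(170,155,340,290))):
    s=4
    im=cv2.resize(I[n],None,fx=s,fy=s,interpolation=cv2.INTER_CUBIC)
    T=lambda p:tuple(int(a) for a in (proj(n,rz(v[2])@np.array(p)+[v[0],v[1],0])+.5)*s)
    c=[T((x,y,.055)) for x,y in((-.12,-.142),(.12,-.142),(.12,.142),(-.12,.142))]
    for i in range(4): cv2.line(im,c[i],c[(i+1)%4],(0,255,255),1)
    for x in(-.045,.06):
        for y in(-.0625,.0625): cv2.line(im,T((x,y,.055)),T((x,y,.136)),(255,0,255),1)
    for d in(.05,.065,.08): cv2.line(im,T((-.146-d,-.06,.043)),T((-.146-d,.06,.043)),(0,255,0),1)
    im=im[y0*s:y1*s,x0*s:x1*s];k=min(1,590/im.shape[0]);im=cv2.resize(im,None,fx=k,fy=k)
    cv2.imwrite(f'pics/ov_{n}.png',im)
E
python3 fit0.py
```

```text
['top'] [ 0.5161 -0.2356  0.2574] 14.74627048908677 103.41176470588235
['side'] [ 0.5159 -0.2368  0.0894] 5.123570399359004 72.30196078431372
['top', 'side'] [ 0.5161 -0.2331  0.1648] 9.443838793332601 167.69803921568626
rack [ 0.6657  0.0989 -0.1118] -6.4078450391996915
[[-0.2842  0.3168]
 [-1.0487 -2.2049]
 [-0.6221  0.2421]
 [ 1.9116  0.3819]
 [ 5.824   2.7459]
 [-0.7546 -0.9453]
 [-3.2219 -0.8772]
 [-0.0085 -0.7248]
 [ 0.0781  1.5549]]
```

View pics/ov_top.png

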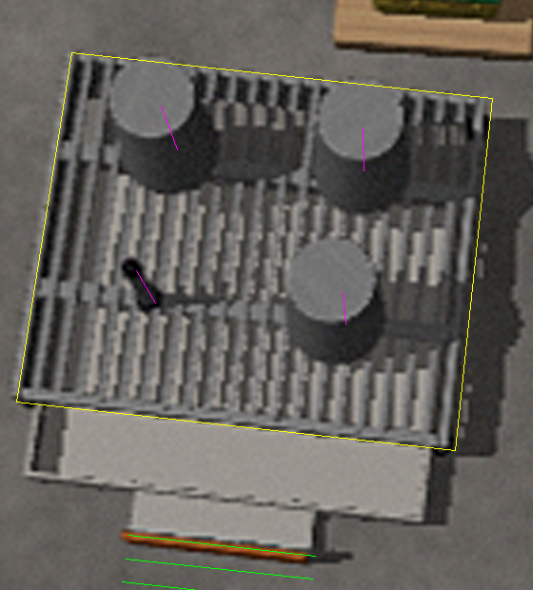

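View pics/ov_side.png

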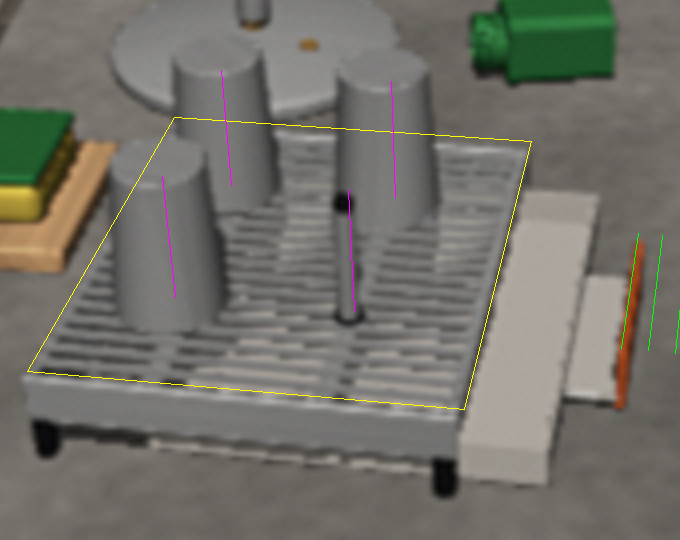

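The overlays show the model a few mm off, with the real peg and deck slightly farther to +y, and the lip about 50 mm out. I refit on points read from these crops and check the bottle outline.

```bash
cat > fit1.py <<'E'
from h import *
I={n:cv2.imread(f'pics/{n}0.png') for n in('top','side')}
k=590/620*4
t=lambda x,y:('top',(180+x/k-.5+.5*0,105+y/k-.5))
s=lambda x,y:('side',(170+x/4-.5,155+y/4-.5))
D=.055
obs=[(*t(130,267),(-.045,.0625,.133)),(*t(150,304),(-.045,.0625,D)),(*s(343,200),(-.045,.0625,.133)),(*s(349,314),(-.045,.0625,D)),
(*t(20,401),(-.12,.142,D)),(*t(452,447),(-.12,-.142,D)),(*t(490,101),(.12,-.142,D)),(*t(74,57),(.12,.142,D)),
(*s(465,410),(-.12,.142,D)),(*s(27,376),(.12,.142,D)),(*s(530,148),(-.12,-.142,D)),
(*t(152,97),(.06,.0625,.149)),(*t(361,118),(.06,-.0625,.149)),(*t(332,279),(-.045,-.0625,.149)),
(*s(157,160),(.06,.0625,.149)),(*s(218,55),(.06,-.0625,.149)),(*s(383,68),(-.045,-.0625,.149))]
g=lambda v:np.concatenate([proj(n,rz(v[2])@np.array(p)+[v[0],v[1],0])-xy for n,xy,p in obs])
r=least_squares(g,[.665,.1,-.1],loss='soft_l1');v=r.x;print('rack',v,np.degrees(v[2]));print(np.abs(r.fun).reshape(-1,2).round(1).tolist())
print('peg from fit',rz(v[2])@[-.045,.0625,0]+[v[0],v[1],0])
print('peg tri',tri(obs[0][1],obs[2][1]),tri(obs[1][1],obs[3][1]))
for e in((122,535),(306,557)): print('lip',rz(-v[2])@(atz(*t(*e),.043)-[v[0],v[1],0]))
G={'top':green(I['top'],(350,190,415,260)),'side':green(I['side'],(270,140,340,190))}
for n,roi in(('top',(350,190,415,260)),('side',(270,140,340,190))):
    h=cv2.cvtColor(I[n],cv2.COLOR_BGR2HSV);m=cv2.inRange(h,(45,70,15),(90,255,255));x0,y0,x1,y1=roi
    o=np.zeros_like(m);o[y0:y1,x0:x1]=m[y0:y1,x0:x1];G[n]=o/255.
best=None
for ns in (['top'],['side'],['top','side']):
  for a0 in(.1,.35,.6):
    f=lambda v:sum(np.abs(bottle_sil(n,rz(v[2]),np.array([v[0],v[1],.027]))-G[n]).sum() for n in ns)
    r=minimize(f,[.52,-.24,a0],method='Nelder-Mead',options=dict(initial_simplex=[[.52,-.24,a0],[.53,-.24,a0],[.52,-.23,a0],[.52,-.24,a0+.15]],maxfev=120))
    print(ns,r.x.round(4),np.degrees(r.x[2]).round(1),r.fun.round(1))
    if len(ns)==2 and (best is None or r.fun<best.fun): best=r
v=best.x;S=8;out=[]
for n,(x0,y0,x1,y1) in(('top',(352,195,402,255)),('side',(280,140,330,200))):
    im=cv2.resize(I[n],None,fx=S,fy=S,interpolation=cv2.INTER_NEAREST)
    c,_=cv2.findContours((cv2.resize(bottle_sil(n,rz(v[2]),np.array([v[0],v[1],.027])),None,fx=S,fy=S)>.5).astype(np.uint8),0,1)
    cv2.drawContours(im,c,-1,(0,0,255),1)
    out.append(np.clip(im[y0*S:y1*S,x0*S:x1*S].astype(float)*1.5,0,255))
cv2.imwrite('pics/bot.png',np.hstack(out))
E
python3 fit1.py
```

```text
rack [ 0.667   0.1018 -0.1098] -6.289497516218854
[[0.8, 0.7], [0.3, 0.8], [0.8, 0.7], [0.8, 0.2], [2.0, 0.1], [0.1, 0.2], [0.7, 1.4], [1.8, 1.5], [0.7, 0.7], [0.6, 0.4], [0.2, 1.1], [0.3, 0.1], [0.9, 0.1], [1.5, 1.6], [0.0, 0.3], [0.4, 0.2], [1.3, 0.8]]
peg from fit [0.6291 0.1688 0.    ]
peg tri (array([0.6309, 0.1708, 0.1324]), np.float64(0.00026573418559463043)) (array([0.6291, 0.1693, 0.0553]), np.float64(0.00388619142416183))
lip [-0.1972  0.0619  0.043 ]
lip [-0.1984 -0.0569  0.043 ]
['top'] [ 0.5165 -0.234   0.1924] 11.0 60.1
['top'] [ 0.5164 -0.2337  0.1804] 10.3 57.9
['top'] [ 0.5163 -0.2333  0.1807] 10.4 56.4
['side'] [ 0.5149 -0.2336  0.0987] 5.7 47.9
['side'] [ 0.515  -0.2352  0.0968] 5.5 49.5
['side'] [ 0.5143 -0.2352  0.1262] 7.2 48.8
['top', 'side'] [ 0.5162 -0.2337  0.1633] 9.4 124.2
['top', 'side'] [ 0.5158 -0.2338  0.1594] 9.1 123.5
['top', 'side'] [ 0.5159 -0.2337  0.1638] 9.4 123.9[ WARN:0@5.928] global loadsave.cpp:1063 imwrite_ Unsupported depth image for selected encoder is fallbacked to CV_8U.
```

View pics/bot.png

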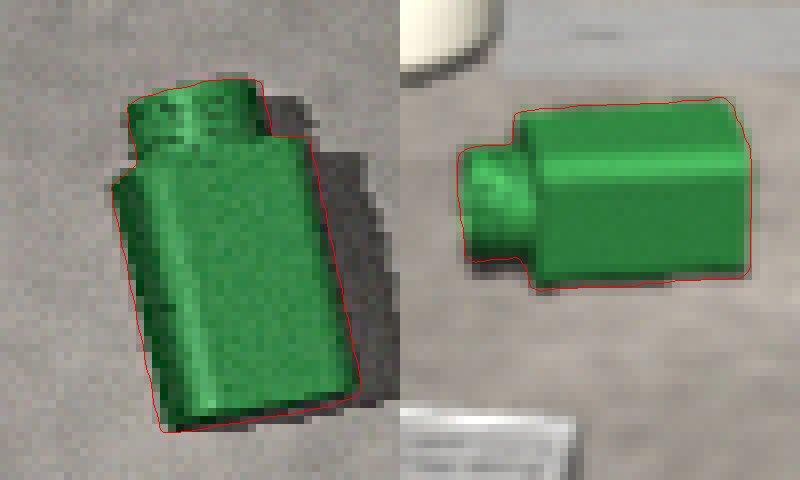

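Bottle: mid at (0.516, -0.234), yaw about 9.5°; the red outline hugs both views. Stand: (0.667, 0.102), yaw -6.3°. Peg: about (0.630, 0.169). Tray: about 51 mm out.

```bash
cat >> h.py <<'E'
from scipy.spatial.transform import Rotation as Ro
from scipy.linalg import logm,expm
def T(R,p): M=np.eye(4);M[:3,:3]=R;M[:3,3]=p;return M
def row(M0,M1,N,straight=False):
    "constant body twist row taking M0 to M1 in N rows; prints it and path"
    L=np.real(logm(np.linalg.inv(M0)@M1))/N
    u=np.r_[L[:3,3]/.03,np.degrees([L[2,1],L[0,2],L[1,0]])/4]
    print('row x',N,np.round(u,2).tolist(),'max',np.abs(u).max().round(2))
    P=np.array([(M0@expm(L*k))[:3,3] for k in range(N+1)]);print(P[::max(1,N//5)].round(3).tolist())
def now():
    o=robot.get_obs();print('t',o['time'],'tcp',o['tcp_pos'],'q',o['joint_positions'].round(1),'F',o['force'].round(1),'open',round(o['opening'],4))
    return T(o['orientation'],o['tcp_pos'])
RK=np.array([.667,.102,0]);YW=-.11
def rk(x,y,z): return rz(YW)@[x,y,z]+RK
def fr(y,z): y=np.array(y,float);z=np.array(z,float);return np.c_[np.cross(y,z),y,z]
BM=np.array([.516,-.234,.027]);BY=np.radians(9.5)
E
python3 - <<'E'
from h import *
M=now();R=fr([np.cos(YW),np.sin(YW),0],[0,0,-1])
A=T(R,rk(-.2425,0,.10));row(M,A,22);print(rk(-.2425,0,0))
E
```

```text
t 1.2 tcp [ 0.1872 -0.4636  0.2393] q [-68.   12.2  -2.   75.8  -0.   90. ] F [ 0.2  0.  -0. ] open 0.0853
row x 22 [0.98, -0.27, 0.21, 0.0, 0.0, -0.7] max 0.98
[[0.187, -0.464, 0.239], [0.277, -0.381, 0.214], [0.348, -0.282, 0.189], [0.399, -0.172, 0.163], [0.428, -0.054, 0.138], [0.432, 0.068, 0.113]]
[0.426  0.1286 0.    ]
```

```bash
python3 -m jog '[[0,0.98,-0.27,0.21,0,0,-0.7],[0,0.98,-0.27,0.21,0,0,-0.7],[0,0.98,-0.27,0.21,0,0,-0.7],[0,0.98,-0.27,0.21,0,0,-0.7],[0,0.98,-0.27,0.21,0,0,-0.7],[0,0.98,-0.27,0.21,0,0,-0.7],[0,0.98,-0.27,0.21,0,0,-0.7],[0,0.98,-0.27,0.21,0,0,-0.7],[0,0.98,-0.27,0.21,0,0,-0.7],[0,0.98,-0.27,0.21,0,0,-0.7],[0,0.98,-0.27,0.21,0,0,-0.7],[0,0.98,-0.27,0.21,0,0,-0.7],[0,0.98,-0.27,0.21,0,0,-0.7],[0,0.98,-0.27,0.21,0,0,-0.7],[0,0.98,-0.27,0.21,0,0,-0.7],[0,0.98,-0.27,0.21,0,0,-0.7],[0,0.98,-0.27,0.21,0,0,-0.7],[0,0.98,-0.27,0.21,0,0,-0.7],[0,0.98,-0.27,0.21,0,0,-0.7],[0,0.98,-0.27,0.21,0,0,-0.7]]' 40
python3 - <<'E'
from h import *
M=now();R=fr([np.cos(YW),np.sin(YW),0],[0,0,-1])
row(M,T(R,rk(-.2425,0,.10)),4);row(M,T(R,rk(-.2425,0,.033)),5)
E
```

```text
time: 3.7
tcp_pos: [0.4442, 0.0641, 0.1132]
orientation: [[0.206, 0.978, 0.0], [0.978, -0.206, 0.0], [0.0, 0.0, -1.0]]
force: [0.2, -0.4, -0.6]
opening: 0.0001
t 3.7 tcp [0.4442 0.0641 0.1132] q [  8.2  10.  -23.5  56.5   0.  110.1] F [ 0.2 -0.4 -0.6] open 0.0001
row x 4 [0.51, -0.24, 0.11, 0.0, -0.0, -0.35] max 0.51
[[0.444, 0.064, 0.113], [0.44, 0.08, 0.11], [0.436, 0.097, 0.107], [0.431, 0.113, 0.103], [0.426, 0.129, 0.1]]
row x 5 [0.41, -0.19, 0.53, 0.0, -0.0, -0.28] max 0.53
[[0.444, 0.064, 0.113], [0.441, 0.077, 0.097], [0.438, 0.09, 0.081], [0.434, 0.103, 0.065], [0.43, 0.116, 0.049], [0.426, 0.129, 0.033]]
```

```bash
python3 -m jog '[[0,0.41,-0.19,0.53,0,0,-0.28],[0,0.41,-0.19,0.53,0,0,-0.28],[0,0.41,-0.19,0.53,0,0,-0.28],[0,0.41,-0.19,0.53,0,0,-0.28],[0,0.41,-0.19,0.53,0,0,-0.28],[0,0,0,0,0,0,0],[0,0,0,0,0,0,0]]'
python3 - <<'E'
from h import *
M=now();print(rz(-YW)@(M[:3,3]-RK),M[:3,:3])
E
```

```text
time: 4.58
tcp_pos: [0.4269, 0.1282, 0.0344]
orientation: [[0.112, 0.994, 0.001], [0.994, -0.112, 0.0], [0.0, 0.001, -1.0]]
force: [-0.3, -0.6, 0.4]
opening: -0.0002
t 4.575 tcp [0.4269 0.1282 0.0344] q [ 16.7  14.5 -30.7  44.7  -0.  113.2] F [-0.3 -0.6  0.4] open -0.0002
[-0.2415 -0.0003  0.0344] [[ 0.1121  0.9937  0.0005]
 [ 0.9937 -0.1121  0.    ]
 [ 0.0001  0.0005 -1.    ]]
```

```bash
python3 -m jog '[[0,0,0.25,0,0,0,0],[0,0,0.25,0,0,0,0],[0,0,0.25,0,0,0,0],[0,0,0.25,0,0,0,0],[0,0,0.25,0,0,0,0],[0,0,0.25,0,0,0,0],[0,0,0.25,0,0,0,0],[0,0,0.25,0,0,0,0],[0,0,0.25,0,0,0,0],[0,0,0.1,0,0,0,0],[0,0,0.1,0,0,0,0]]'
python3 -m jog '[[0,0,0.07,0,0,0,0],[0,0,0.07,0,0,0,0]]'
python3 - <<'E'
from h import *
M=now();print(rz(-YW)@(M[:3,3]-RK))
E
```

```text
time: 5.95
tcp_pos: [0.4997, 0.1203, 0.0338]
orientation: [[0.112, 0.994, -0.0], [0.994, -0.112, 0.0], [0.0, -0.0, -1.0]]
force: [-1.2, -0.8, -0.4]
opening: -0.0003
time: 6.2
tcp_pos: [0.5038, 0.1198, 0.0338]
orientation: [[0.112, 0.994, -0.0], [0.994, -0.112, 0.0], [0.0, -0.0, -1.0]]
force: [-1.5, -0.2, -0.6]
opening: 0.0005
t 6.2 tcp [0.5038 0.1198 0.0338] q [ 13.4  21.9 -20.1  48.1   0.  109.8] F [-1.5 -0.2 -0.6] open 0.0005
[-0.1642 -0.0002  0.0338]
```

Now I creep until the stop shows in the force.

```bash
for i in 1 2 3; do python3 -m jog '[[0,0,0.05,0,0,0,0],[0,0,0.05,0,0,0,0]]' | grep -E 'tcp|force'; done
```

```text
tcp_pos: [0.5068, 0.1194, 0.0338]
force: [-1.1, -1.0, 0.1]
tcp_pos: [0.5092, 0.1191, 0.0337]
force: [-10.5, 0.7, 6.2]
tcp_pos: [0.5096, 0.119, 0.0334]
force: [-29.7, 3.9, 22.7]
```

The stop is reached: the force rose sharply at rack x of about -0.159, as expected. I back off and plan the grasp.

```bash
python3 -m jog '[[0,0,-0.5,0,0,0,0],[0,0,-0.8,0,0,0,0],[1,0,-0.8,-0.3,0,0,0],[1,0,-0.1,-0.9,0,0,0],[1,0,0,-0.9,0,0,0],[1,0,0,-0.9,0,0,0]]'
cat >> h.py <<'E'
TH=np.radians(30)
def tool(b,th=TH):  # grasp orientation, b horizontal unit dir of bottle x
    b=np.array([*b,0.]);Z=np.array([0,0,1.]);x=np.cos(th)*b+np.sin(th)*Z;z=np.sin(th)*b-np.cos(th)*Z
    return np.c_[x,np.cross(z,x),z]
E
python3 - <<'E'
from h import *
M=now();b=[np.cos(BY),np.sin(BY)];R=tool(b)
G=BM+np.array([*b,0])*-.005+[0,0,.003];tc=G+.011*R[:,2]
print(tc,R)
A=T(R,tc-.09*R[:,2]);print(A[:3,3]);row(M,A,18);row(A,T(R,tc),6)
E
```

```text
time: 7.7
tcp_pos: [0.4474, 0.1263, 0.125]
orientation: [[0.112, 0.994, 0.001], [0.994, -0.112, 0.0], [0.0, 0.001, -1.0]]
force: [0.2, 1.8, 0.1]
opening: 0.072
t 7.7 tcp [0.4474 0.1263 0.125 ] q [ 15.8  11.2 -20.2  58.6   0.  112.2] F [0.2 1.8 0.1] open 0.072
[ 0.5165 -0.2339  0.0205] [[ 0.8541  0.165   0.4931]
 [ 0.1429 -0.9863  0.0825]
 [ 0.5     0.     -0.866 ]]
[ 0.4721 -0.2413  0.0984]
row x 18 [-0.51, 0.53, -0.05, -0.27, 0.36, 1.0] max 1.0
[[0.447, 0.126, 0.125], [0.484, 0.072, 0.129], [0.508, 0.01, 0.131], [0.519, -0.055, 0.13], [0.516, -0.121, 0.125], [0.5, -0.184, 0.114], [0.472, -0.241, 0.098]]
row x 6 [0.0, -0.0, 0.5, -0.0, 0.0, 0.0] max 0.5
[[0.472, -0.241, 0.098], [0.48, -0.24, 0.085], [0.487, -0.239, 0.072], [0.494, -0.238, 0.059], [0.502, -0.236, 0.046], [0.509, -0.235, 0.033], [0.516, -0.234, 0.02]]
```

```bash
python3 -m jog '[[1,0,-0.4,-0.9,0,0,0.5],[1,0.1,-0.4,-0.9,0,0,1],[1,0.1,-0.4,-0.9,0,0,1]]' | head -2
python3 - <<'E'
from h import *
M=now();b=[np.cos(BY),np.sin(BY)];R=tool(b)
G=BM+np.array([*b,0])*-.005+[0,0,.003];tc=G+.011*R[:,2]
row(M,T(R,tc-.09*R[:,2]+[0,0,.03]),16)
E
```

```text
time: 8.07
tcp_pos: [0.4126, 0.1379, 0.206]
t 8.075 tcp [0.4126 0.1379 0.206 ] q [ 18.5   5.1 -15.2  69.6   0.  125. ] F [1.  0.1 0.7] open 0.0854
row x 16 [-0.49, 0.69, 0.07, -0.26, 0.42, 0.98] max 0.98
[[0.413, 0.138, 0.206], [0.453, 0.073, 0.199], [0.481, 0.002, 0.19], [0.494, -0.072, 0.177], [0.494, -0.147, 0.16], [0.48, -0.219, 0.137]]
```

```bash
python3 -m jog '[[1,-0.49,0.69,0.07,-0.26,0.42,0.98],[1,-0.49,0.69,0.07,-0.26,0.42,0.98],[1,-0.49,0.69,0.07,-0.26,0.42,0.98],[1,-0.49,0.69,0.07,-0.26,0.42,0.98],[1,-0.49,0.69,0.07,-0.26,0.42,0.98],[1,-0.49,0.69,0.07,-0.26,0.42,0.98],[1,-0.49,0.69,0.07,-0.26,0.42,0.98],[1,-0.49,0.69,0.07,-0.26,0.42,0.98],[1,-0.49,0.69,0.07,-0.26,0.42,0.98],[1,-0.49,0.69,0.07,-0.26,0.42,0.98],[1,-0.49,0.69,0.07,-0.26,0.42,0.98],[1,-0.49,0.69,0.07,-0.26,0.42,0.98],[1,-0.49,0.69,0.07,-0.26,0.42,0.98],[1,-0.49,0.69,0.07,-0.26,0.42,0.98],[1,-0.49,0.69,0.07,-0.26,0.42,0.98],[1,-0.49,0.69,0.07,-0.26,0.42,0.98],[1,0,0,0,0,0,0]]' | head -2
python3 - <<'E'
from h import *
M=now();print(M[:3,:3]);b=[np.cos(BY),np.sin(BY)];R=tool(b)
G=BM+np.array([*b,0])*-.005+[0,0,.003];tc=G+.011*R[:,2]
row(M,T(R,tc-.05*R[:,2]),4)
for n in('top','side'):
    im=robot.read_camera(n);cv2.imwrite(f'pics/{n}1.png',im)
    for k in('tray_lip','bottle_mid','bottle_mouth'):
        print(n,k,[(np.round(r['xy'],1),round(r['p'],2)) for r in robot.landmark_of(n,k)[:2]])
print('expect lip',proj('top',rk(-.146,0,.03)),proj('side',rk(-.146,0,.03)))
E
```

```text
time: 10.2
tcp_pos: [0.4837, -0.2393, 0.1317]
t 10.2 tcp [ 0.4837 -0.2393  0.1317] q [-38.6   3.5 -36.2  29.2  21.9 136.4] F [ 0.2  0.7 -0.4] open 0.0853
[[ 0.8552  0.1604  0.4929]
 [ 0.1371 -0.987   0.0834]
 [ 0.4999 -0.0038 -0.8661]]
row x 4 [-0.22, 0.0, 0.52, -0.0, 0.0, -0.02] max 0.52
[[0.484, -0.239, 0.132], [0.486, -0.239, 0.115], [0.488, -0.239, 0.098], [0.49, -0.238, 0.081], [0.492, -0.238, 0.064]]
top tray_lip [(array([235.8, 227.5]), 0.75)]
top bottle_mid [(array([382.6, 227.8]), 0.92), (array([248.4, 173.4]), 0.3)]
top bottle_mouth [(array([372.6, 206.9]), 0.76)]
side tray_lip [(array([305.7, 230. ]), 0.61), (array([265.4, 360.2]), 0.58)]
side bottle_mid [(array([307.4, 162.9]), 0.72), (array([266.2, 352.9]), 0.25)]
side bottle_mouth [(array([284.2, 163.1]), 0.64)]
expect lip [239.7986 227.8484] [305.2151 230.1891]
```

View pics/top1.png

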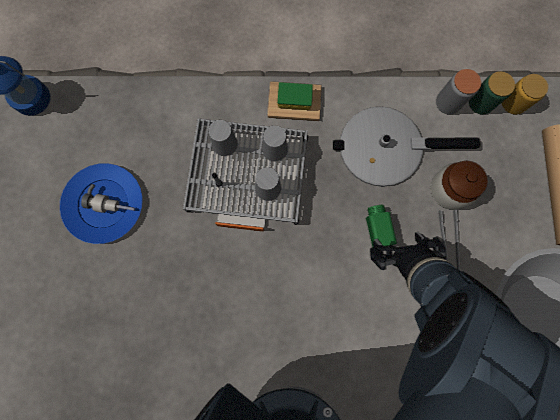

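The top view shows the lip at (241,226), where it should be when home, and the gripper lined up behind the bottle at (381,228). I descend and grip.

```bash
python3 -m jog '[[1,-0.22,0,0.52,0,0,-0.02],[1,-0.22,0,0.52,0,0,-0.02],[1,-0.22,0,0.52,0,0,-0.02],[1,-0.22,0,0.52,0,0,-0.02],[1,0,0,0.33,0,0,0],[1,0,0,0.33,0,0,0],[1,0,0,0.33,0,0,0],[1,0,0,0.33,0,0,0],[1,0,0,0.33,0,0,0],[1,0,0,0,0,0,0]]' | grep -E "tcp|force"
python3 - <<'E'
from h import *
M=now();b=[np.cos(BY),np.sin(BY)];R=tool(b)
G=BM+np.array([*b,0])*-.005+[0,0,.003];tc=G+.011*R[:,2]
print(R.T@(tc-M[:3,3]))
E
python3 -m jog '[[0,0,0,0,0,0,0],[0,0,0,0,0,0,0],[0,0,0,0,0,0,0],[0,0,0,0,0,0,0],[0,0,0,0,0,0,0],[0,0,0,0,0,0,0]]' 30
```

```text
tcp_pos: [0.517, -0.2322, 0.0213]
force: [0.3, -0.1, 0.2]
t 11.85 tcp [ 0.517  -0.2322  0.0213] q [-35.2  15.2 -42.2  10.4  20.7 139.2] F [ 0.3 -0.1  0.2] open 0.0856
[-0.0011  0.0016  0.0003]
time: 12.6
tcp_pos: [0.5173, -0.2328, 0.0226]
orientation: [[0.853, 0.168, 0.494], [0.145, -0.986, 0.084], [0.501, 0.0, -0.866]]
force: [-2.6, 0.6, 7.3]
opening: 0.0537
```

Gripped at 53.7 mm. I lift, then plan the reorientation in stages.

```bash
python3 - <<'E'
from h import *
o=robot.get_obs();M=T(o['orientation'],o['tcp_pos']);b=np.array([np.cos(BY),np.sin(BY),0])
np.savez('grasp.npz',xb=M[:3,:3].T@b,mid=M[:3,:3].T@(BM-M[:3,3]));print(M[:3,:3].T@b,M[:3,:3].T@(BM-M[:3,3]))
E
python3 -m jog '[[0,0.2,0,-0.35,0,0,0],[0,0.4,0,-0.7,0,0,0],[0,0.5,0,-0.85,0,0,0],[0,0.5,0,-0.85,0,0,0]]'
python3 - <<'E'
from h import *
M=now()
def down(a): 
    a=np.radians(a);x=np.array([np.cos(a),np.sin(a),0]);z=np.array([0,0,-1.]);return np.c_[x,np.cross(z,x),z]
W=T(down(95),[.48,-.085,.30]);V=T(down(190),[.44,.09,.33])
row(M,W,24);row(W,V,24)
E
```

```text
[0.8656 0.0026 0.5008] [ 0.0009  0.001  -0.0046]
time: 13.1
tcp_pos: [0.5172, -0.2325, 0.1192]
orientation: [[0.854, 0.168, 0.493], [0.145, -0.986, 0.084], [0.5, -0.0, -0.866]]
force: [-0.1, -0.3, -0.8]
opening: 0.0534
t 13.1 tcp [ 0.5172 -0.2325  0.1192] q [-35.3   6.7 -34.9  26.2  20.7 139.2] F [-0.1 -0.3 -0.8] open 0.0534
row x 24 [0.21, -0.15, -0.22, 0.23, -0.25, -0.87] max 0.87
[[0.517, -0.232, 0.119], [0.521, -0.212, 0.153], [0.522, -0.188, 0.186], [0.518, -0.162, 0.217], [0.51, -0.136, 0.246], [0.497, -0.11, 0.273], [0.48, -0.085, 0.3]]
row x 24 [0.22, 0.18, -0.04, 0.0, 0.0, -0.99] max 0.99
[[0.48, -0.085, 0.3], [0.495, -0.055, 0.305], [0.501, -0.022, 0.31], [0.499, 0.011, 0.315], [0.487, 0.043, 0.32], [0.467, 0.07, 0.325], [0.44, 0.09, 0.33]]
```

```bash
python3 -m jog '[[0,0.21,-0.15,-0.22,0.23,-0.25,-0.87],[0,0.21,-0.15,-0.22,0.23,-0.25,-0.87],[0,0.21,-0.15,-0.22,0.23,-0.25,-0.87],[0,0.21,-0.15,-0.22,0.23,-0.25,-0.87],[0,0.21,-0.15,-0.22,0.23,-0.25,-0.87],[0,0.21,-0.15,-0.22,0.23,-0.25,-0.87],[0,0.21,-0.15,-0.22,0.23,-0.25,-0.87],[0,0.21,-0.15,-0.22,0.23,-0.25,-0.87],[0,0.21,-0.15,-0.22,0.23,-0.25,-0.87],[0,0.21,-0.15,-0.22,0.23,-0.25,-0.87],[0,0.21,-0.15,-0.22,0.23,-0.25,-0.87],[0,0.21,-0.15,-0.22,0.23,-0.25,-0.87],[0,0.21,-0.15,-0.22,0.23,-0.25,-0.87],[0,0.21,-0.15,-0.22,0.23,-0.25,-0.87],[0,0.21,-0.15,-0.22,0.23,-0.25,-0.87],[0,0.21,-0.15,-0.22,0.23,-0.25,-0.87],[0,0.21,-0.15,-0.22,0.23,-0.25,-0.87],[0,0.21,-0.15,-0.22,0.23,-0.25,-0.87],[0,0.21,-0.15,-0.22,0.23,-0.25,-0.87],[0,0.21,-0.15,-0.22,0.23,-0.25,-0.87]]' | head -2
cat >> h.py <<'E'
PEG=np.array([.630,.1695,.055])
def down(a): 
    a=np.radians(a);x=np.array([np.cos(a),np.sin(a),0]);z=np.array([0,0,-1.]);return np.c_[x,np.cross(z,x),z]
def place(az,h,xy=PEG):
    "tool pose with mouth h above peg foot; az = tool pointing azimuth (deg)"
    g=np.load('grasp.npz');a=np.radians(az);r=np.array([np.cos(a),np.sin(a),0])
    xb=g['xb'];y=np.array([0,1.,0]);y-=xb*(xb@y);y/=np.linalg.norm(y)
    A=np.c_[xb,y,np.cross(xb,y)]            # tool frame
    xw=np.array([0,0,-1.]);zw=r             # bottle z' = xb x y -> along r
    B=np.c_[xw,np.cross(zw,xw),zw];R=B@A.T
    mid=xy+[0,0,h+.062];return T(R,mid-R@g['mid'])
E
python3 - <<'E'
from h import *
M=now();V=T(down(190),[.44,.09,.33]);row(M,V,20);H=place(15,.115);print(H);row(V,H,16);row(M,H,26)
E
```

```text
time: 15.6
tcp_pos: [0.498, -0.1081, 0.2746]
t 15.6 tcp [ 0.498  -0.1081  0.2746] q [-15.1  10.4   0.6  77.3   4.8  83.6] F [ 0.9 -1.1 -0.9] open 0.0533
row x 20 [0.35, 0.2, -0.07, 0.08, 0.0, -1.36] max 1.36
[[0.498, -0.108, 0.275], [0.52, -0.066, 0.288], [0.524, -0.019, 0.3], [0.511, 0.027, 0.311], [0.482, 0.065, 0.321], [0.44, 0.09, 0.33]]
[[-0.4831 -0.2588  0.8364  0.6345]
 [-0.1318  0.9659  0.2227  0.1697]
 [-0.8656 -0.0026 -0.5008  0.2305]
 [ 0.      0.      0.      1.    ]]
row x 16 [-0.28, 0.07, 0.41, -0.04, -0.94, -0.07] max 0.94
[[0.44, 0.09, 0.33], [0.467, 0.102, 0.295], [0.5, 0.115, 0.267], [0.538, 0.13, 0.246], [0.579, 0.146, 0.234], [0.621, 0.164, 0.23]]
row x 26 [0.19, 0.4, 0.08, -0.5, -0.36, -1.01] max 1.01
[[0.498, -0.108, 0.275], [0.558, -0.078, 0.272], [0.606, -0.031, 0.271], [0.636, 0.029, 0.269], [0.646, 0.095, 0.258], [0.638, 0.158, 0.236]]
```

```bash
python3 -m jog '[[0,0.25,0.14,-0.05,0.06,0,-0.97],[0,0.25,0.14,-0.05,0.06,0,-0.97],[0,0.25,0.14,-0.05,0.06,0,-0.97],[0,0.25,0.14,-0.05,0.06,0,-0.97],[0,0.25,0.14,-0.05,0.06,0,-0.97],[0,0.25,0.14,-0.05,0.06,0,-0.97],[0,0.25,0.14,-0.05,0.06,0,-0.97],[0,0.25,0.14,-0.05,0.06,0,-0.97],[0,0.25,0.14,-0.05,0.06,0,-0.97],[0,0.25,0.14,-0.05,0.06,0,-0.97],[0,0.25,0.14,-0.05,0.06,0,-0.97],[0,0.25,0.14,-0.05,0.06,0,-0.97],[0,0.25,0.14,-0.05,0.06,0,-0.97],[0,0.25,0.14,-0.05,0.06,0,-0.97],[0,0.25,0.14,-0.05,0.06,0,-0.97],[0,0.25,0.14,-0.05,0.06,0,-0.97],[0,0.25,0.14,-0.05,0.06,0,-0.97],[0,0.25,0.14,-0.05,0.06,0,-0.97],[0,0.25,0.14,-0.05,0.06,0,-0.97],[0,0.25,0.14,-0.05,0.06,0,-0.97]]' | head -2
python3 - <<'E'
from h import *
M=now();V=T(down(190),[.44,.09,.33]);row(M,V,8);H=place(15,.125);row(M,H,19);row(V,H,16)
E
```

```text
time: 18.1
tcp_pos: [0.4994, 0.0488, 0.3148]
t 18.1 tcp [0.4994 0.0488 0.3148] q [ 4.6 12.2  8.8 86.3  1.6 25.5] F [ 0.7 -0.8 -1.4] open 0.0538
row x 8 [0.27, 0.15, -0.06, 0.05, 0.0, -0.96] max 0.96
[[0.499, 0.049, 0.315], [0.493, 0.056, 0.317], [0.487, 0.062, 0.319], [0.48, 0.068, 0.321], [0.472, 0.073, 0.323], [0.465, 0.078, 0.324], [0.457, 0.083, 0.326], [0.449, 0.087, 0.328], [0.44, 0.09, 0.33]]
row x 19 [-0.13, 0.21, 0.25, -0.22, -0.76, -0.44] max 0.76
[[0.499, 0.049, 0.315], [0.519, 0.063, 0.294], [0.539, 0.079, 0.277], [0.562, 0.097, 0.262], [0.584, 0.117, 0.252], [0.607, 0.138, 0.245], [0.628, 0.162, 0.241]]
row x 16 [-0.29, 0.07, 0.4, -0.04, -0.94, -0.07] max 0.94
[[0.44, 0.09, 0.33], [0.468, 0.102, 0.297], [0.502, 0.115, 0.271], [0.539, 0.13, 0.252], [0.58, 0.147, 0.241], [0.621, 0.164, 0.239]]
```

```bash
python3 -m jog '[[0,-0.13,0.21,0.25,-0.22,-0.76,-0.44],[0,-0.13,0.21,0.25,-0.22,-0.76,-0.44],[0,-0.13,0.21,0.25,-0.22,-0.76,-0.44],[0,-0.13,0.21,0.25,-0.22,-0.76,-0.44],[0,-0.13,0.21,0.25,-0.22,-0.76,-0.44],[0,-0.13,0.21,0.25,-0.22,-0.76,-0.44],[0,-0.13,0.21,0.25,-0.22,-0.76,-0.44],[0,-0.13,0.21,0.25,-0.22,-0.76,-0.44],[0,-0.13,0.21,0.25,-0.22,-0.76,-0.44],[0,-0.13,0.21,0.25,-0.22,-0.76,-0.44],[0,-0.13,0.21,0.25,-0.22,-0.76,-0.44],[0,-0.13,0.21,0.25,-0.22,-0.76,-0.44],[0,-0.13,0.21,0.25,-0.22,-0.76,-0.44],[0,-0.13,0.21,0.25,-0.22,-0.76,-0.44],[0,-0.13,0.21,0.25,-0.22,-0.76,-0.44],[0,-0.13,0.21,0.25,-0.22,-0.76,-0.44],[0,-0.13,0.21,0.25,-0.22,-0.76,-0.44],[0,-0.13,0.21,0.25,-0.22,-0.76,-0.44],[0,-0.13,0.21,0.25,-0.22,-0.76,-0.44],[0,0,0,0,0,0,0]]' | head -2
python3 - <<'E'
from h import *
M=now();H=place(15,.12);row(M,H,2)
g=np.load('grasp.npz');c=M[:3,:3]@g['mid']+M[:3,3];xb=M[:3,:3]@g['xb'];print('bottle mid',c,'axis',xb,'mouth',c+.062*xb)
out=[]
for n in('top','side'):
    im=robot.read_camera(n);cv2.imwrite(f'pics/{n}2.png',im)
    pm,pf,pt=proj(n,c+.062*xb),proj(n,PEG),proj(n,PEG+[0,0,.081])
    print(n,'mouth',pm,[(np.round(r['xy'],1),round(r['p'],2)) for r in robot.landmark_of(n,'bottle_mouth')[:1]],'mid',proj(n,c),[(np.round(r['xy'],1),round(r['p'],2)) for r in robot.landmark_of(n,'bottle_mid')[:1]])
    x,y=[int(v) for v in proj(n,c)];S=4;x0,y0=x-50,y-60
    big=cv2.resize(im,None,fx=S,fy=S,interpolation=cv2.INTER_CUBIC)
    R=np.c_[xb,-M[:3,1],np.cross(xb,-M[:3,1])]
    ct,_=cv2.findContours((cv2.resize(bottle_sil(n,R,c),None,fx=S,fy=S)>.5).astype(np.uint8),0,1);cv2.drawContours(big,ct,-1,(0,0,255),1)
    cv2.line(big,tuple(int(v*S) for v in pf+.5),tuple(int(v*S) for v in pt+.5),(255,0,255),1)
    out.append(big[y0*S:(y0+130)*S,x0*S:(x0+100)*S])
cv2.imwrite('pics/hov.png',np.clip(np.hstack(out)*1.4,0,255).astype(np.uint8))
E
```

```text
time: 20.6
tcp_pos: [0.6328, 0.168, 0.2348]
t 20.6 tcp [0.6328 0.168  0.2348] q [ 15.1  -3.1 -55.  -21.6  -0.6  -0.1] F [-0.1  0.1 -1.3] open 0.0538
row x 2 [-0.03, 0.02, 0.02, -0.05, -0.03, 0.01] max 0.05
[[0.633, 0.168, 0.235], [0.634, 0.169, 0.235], [0.635, 0.17, 0.236]]
bottle mid [0.6282 0.1678 0.2363] axis [-0.0032 -0.0058 -1.    ] mouth [0.628  0.1675 0.1743]
top mouth [212.2541 171.0002] [(array([215.5, 173.9]), 0.82)] mid [207.4303 162.7704] [(array([209.7, 161.3]), 0.92)]
side mouth [255.8308 186.9827] [(array([250.6, 185.9]), 0.67)] mid [254.412  160.9692] [(array([252.5, 163. ]), 0.71)]
```

View pics/hov.png

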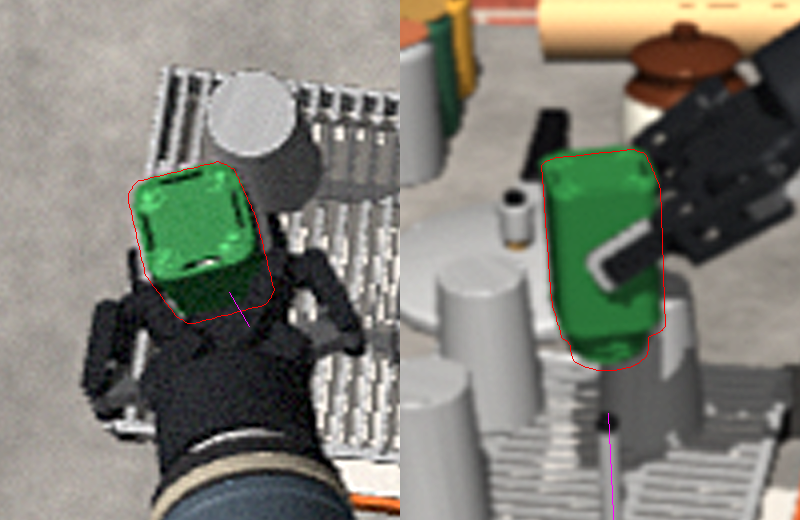

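The silhouette prediction matches the held bottle within about 1 px in both views. The neck is centred over the peg tip, at side crop (607,420). I make a small correction and lower.

```bash
python3 -m jog '[[0,-0.05,0.05,0.04,-0.1,-0.06,0],[0,0.43,0,0.25,0,0,0],[0,0.43,0,0.25,0,0,0],[0,0.43,0,0.25,0,0,0],[0,0.43,0,0.25,0,0,0],[0,0,0,0,0,0,0]]'
python3 - <<'E'
from h import *
M=now();g=np.load('grasp.npz');c=M[:3,:3]@g['mid']+M[:3,3];xb=M[:3,:3]@g['xb'];print('axis',xb,'mouth-peg',c+.062*xb-PEG)
E
```

```text
time: 21.65
tcp_pos: [0.6347, 0.1697, 0.1755]
orientation: [[-0.483, -0.26, 0.836], [-0.133, 0.966, 0.223], [-0.865, -0.004, -0.501]]
force: [0.1, 0.5, -0.1]
opening: 0.0534
t 21.65 tcp [0.6347 0.1697 0.1755] q [ 15.    5.1 -59.8 -34.9  -0.1  -0.2] F [ 0.1  0.5 -0.1] open 0.0534
axis [-0.0001 -0.0013 -1.    ] mouth-peg [ 0.0001 -0.      0.06  ]
```

```bash
python3 -m jog '[[0,0.29,0,0.167,0,0,0],[0,0.29,0,0.167,0,0,0],[0,0,0,0,0,0,0]]'; python3 -c "
from h import *;now()"
```

```text
time: 22.02
tcp_pos: [0.6352, 0.1697, 0.1568]
orientation: [[-0.482, -0.26, 0.837], [-0.133, 0.966, 0.223], [-0.866, -0.004, -0.5]]
force: [0.6, 0.5, -0.4]
opening: 0.0536
t 22.025 tcp [0.6352 0.1697 0.1568] q [ 15.    8.2 -61.2 -39.3  -0.1  -0.2] F [ 0.6  0.5 -0.4] open 0.0536
```

```bash
python3 -m jog '[[0,0.29,0,0.167,0,0,0],[0,0.29,0,0.167,0,0,0],[0,0.29,0,0.167,0,0,0],[0,0.15,0,0.085,0,0,0],[0,0,0,0,0,0,0]]' | grep -E 'tcp|force'; python3 - <<'E'
from h import *
M=now();g=np.load('grasp.npz');c=M[:3,:3]@g['mid']+M[:3,3];xb=M[:3,:3]@g['xb'];print('axis',xb,'mouth-peg',c+.062*xb-PEG)
E
```

```text
tcp_pos: [0.6353, 0.1696, 0.1217]
force: [-0.2, -0.6, -0.9]
t 22.65 tcp [0.6353 0.1696 0.1217] q [ 15.   14.3 -63.2 -47.6  -0.   -0.2] F [-0.2 -0.6 -0.9] open 0.0538
axis [ 0.0021 -0.0008 -1.    ] mouth-peg [ 0.0009 -0.0001  0.0062]
```

Now I creep down in 1.2 mm steps until contact.

```bash
for i in 1 2 3; do python3 -m jog '[[0,0.035,0,0.02,0,0,0],[0,0.035,0,0.02,0,0,0]]' | grep -E 'tcp|force'; done; python3 -c "
from h import *;now()"
```

```text
tcp_pos: [0.6354, 0.1696, 0.1196]
force: [0.2, -0.4, -1.3]
tcp_pos: [0.6352, 0.1696, 0.1167]
force: [0.8, 0.0, -0.3]
tcp_pos: [0.6357, 0.1697, 0.1152]
force: [-6.6, -1.4, 12.7]
t 23.4 tcp [0.6357 0.1697 0.1152] q [ 15.   15.7 -63.6 -49.4  -0.   -0.2] F [-6.6 -1.4 12.7] open 0.0536
```

Contact came exactly at the expected height with 12.7 N. I release it and rise straight up, which keeps the fingers beside the bottle.

```bash
python3 -m jog '[[0,-0.01,0,-0.006,0,0,0],[0.75,0,0,0,0,0,0],[1,0,0,0,0,0,0],[1,0,0,0,0,0,0],[1,0,0,0,0,0,0],[1,0,0,0,0,0,0],[1,0,0,0,0,0,0]]' | grep -E 'tcp|force|opening'; python3 - <<'E'
from h import *
now();out=[]
for n in('top','side'):
    im=robot.read_camera(n);c=PEG+[0,0,.062];x,y=[int(v) for v in proj(n,c)];S=4;x0,y0=x-50,y-70
    big=cv2.resize(im,None,fx=S,fy=S,interpolation=cv2.INTER_CUBIC);big=big[y0*S:(y0+140)*S,x0*S:(x0+100)*S];out.append(big)
cv2.imwrite('pics/rel.png',np.clip(np.hstack(out)*1.4,0,255).astype(np.uint8))
E
```

```text
tcp_pos: [0.6351, 0.1696, 0.1146]
force: [-0.3, 0.2, -0.2]
opening: 0.0851
t 24.275 tcp [0.6351 0.1696 0.1146] q [ 15.   15.6 -63.6 -49.3  -0.   -0.2] F [-0.3  0.2 -0.2] open 0.0851
```

View pics/rel.png

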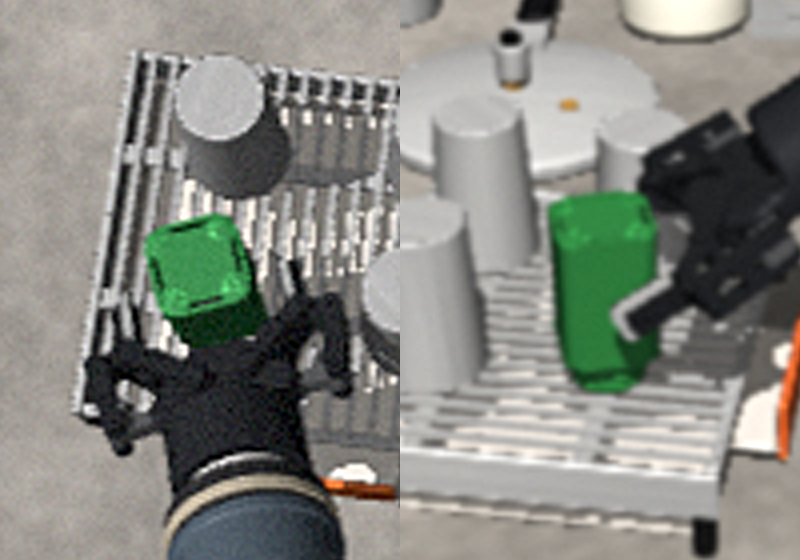

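The bottle stands upright on the deck, at side crop (605,290), with the fingers clear on both sides. I rise straight up.

```bash
python3 -m jog '[[1,-0.2,0,-0.115,0,0,0],[1,-0.4,0,-0.23,0,0,0],[1,-0.6,0,-0.35,0,0,0],[1,-0.6,0,-0.35,0,0,0],[1,-0.6,0,-0.35,0,0,0],[1,-0.6,0,-0.35,0,0,0],[1,-0.6,0,-0.35,0,0,0],[1,-0.6,0,-0.35,0,0,0],[1,-0.4,0,-0.5,0,0.5,0],[1,-0.1,0,-0.7,0,1,0],[1,0,0,-0.7,0,1,0],[1,0,0,-0.7,0,1,0],[1,0,0,-0.7,0,1,0],[1,0,0,0,0,0,0]]' | grep -E 'tcp|force|opening'; python3 - <<'E'
from h import *
now();out=[];I={}
for n in('top','side'):
    im=robot.read_camera(n);I[n]=im;cv2.imwrite(f'pics/{n}3.png',im)
    for k in('bottle_mid','bottle_mouth','tray_lip'): print(n,k,[(np.round(r['xy'],1),round(r['p'],2)) for r in robot.landmark_of(n,k)[:1]])
    print('expect mid',proj(n,PEG+[0,0,.062]),'lip home',proj(n,rk(-.146,0,.03)))
    c=PEG+[0,0,.062];x,y=[int(v) for v in proj(n,c)];S=4;x0,y0=x-50,y-70
    big=cv2.resize(im,None,fx=S,fy=S,interpolation=cv2.INTER_CUBIC)
    a=np.radians(15);r=np.array([np.cos(a),np.sin(a),0]);xw=np.array([0,0,-1.]);R=np.c_[xw,np.cross(r,xw),r]
    ct,_=cv2.findContours((cv2.resize(bottle_sil(n,R,c),None,fx=S,fy=S)>.5).astype(np.uint8),0,1);cv2.drawContours(big,ct,-1,(0,0,255),1)
    out.append(big[y0*S:(y0+140)*S,x0*S:(x0+100)*S])
cv2.imwrite('pics/fin.png',np.clip(np.hstack(out)*1.4,0,255).astype(np.uint8))
E
```

```text
tcp_pos: [0.5658, 0.1518, 0.3353]
force: [-0.0, 0.2, 0.5]
opening: 0.0855
t 26.125 tcp [0.5658 0.1518 0.3353] q [ 15.1 -13.1 -30.   30.9  -0.2  -0.1] F [-0.   0.2  0.5] open 0.0855
top bottle_mid [(array([217.5, 175.3]), 0.67)]
top bottle_mouth [(array([216.2, 187. ]), 0.91)]
top tray_lip [(array([236.5, 228.5]), 0.78)]
expect mid [215.1946 176.8138] lip home [239.7986 227.8484]
side bottle_mid [(array([255. , 209.8]), 0.71)]
side bottle_mouth [(array([254.9, 235.2]), 0.64)]
side tray_lip [(array([306.9, 232.5]), 0.91)]
expect mid [255.9805 210.162 ] lip home [305.2151 230.1891]
```

View pics/fin.png

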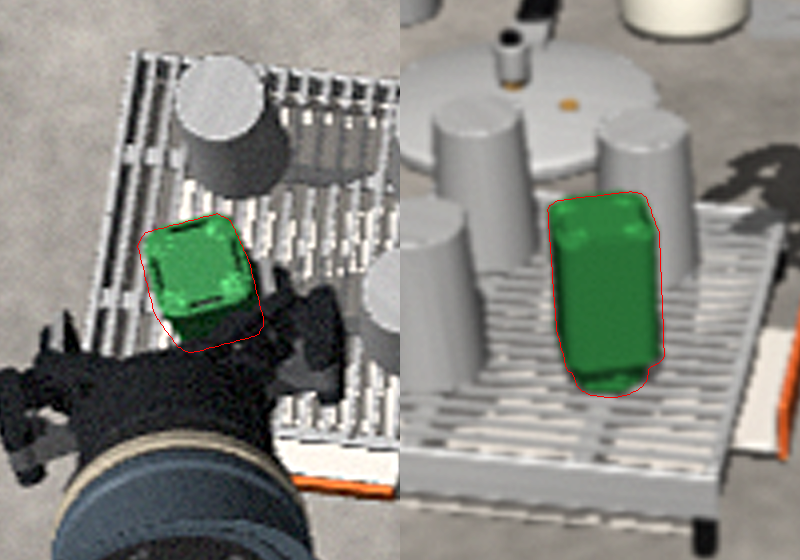

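View pics/side3.png

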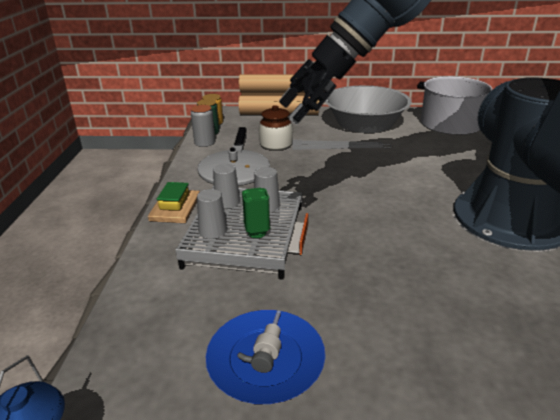

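The final pictures show the bottle square on the peg, at (256,212) in the side view, matching the upright model outline. The tray is home at (306,232), the tumblers are in place and the gripper is clear. I hand in.

```bash
python3 -c "
from h import *;print(robot.sign_off())"
```

```text
the job is handed in; nothing more can be done
None
```

The job is done and handed in at about 26 s, well inside the 59 s limit; the sign-off gave no verdict.

- **Tray:** I pushed it by its lip until it met its stop. The force rose from about 1.5 N to about 37 N there, where the fully-home position was expected. In the pictures the lip is within about 3 px of its home position.
- **Bottle:** I gripped it with the tool tilted, turned it upside down and lowered it over the free left near peg. Contact with the deck came at the expected height, at about 14 N, and only then did I open the gripper and rise straight up.
- **Last checks:** The bottle stands upright, and its outline matches the upright model at the peg within 1–2 px in both views. The three tumblers, the pump and the plate looked unmoved. The gripper was clear, with no force on it.
- **What did not quite agree:** In the last top view the arm hid part of the scene. The detected lip sat 3 px to one side of the computed home point there, and 2–3 px off in the side view, which I put down to detector error.

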